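# Hold the clamp platform over the orbital shaker's drive for screwing on

### The job

First turn the shaker's speed dial all the way back to off, while the clamp platform still lies on the bench. Then pick up the platform and finish holding it still and level, about a centimetre above the four posts of the shaker's drive without resting on them, so that each threaded hole is seen whole through the mounting hole above it and I can slip in the washers and start the screws: keep holding, do not set it down or let go. Leave the other things on the bench where they are.

Things in the scene. Friction and masses are not known exactly. Their poses are not given: they have to be found in the camera images.
- shaker: Benchtop orbital shaker, fixed: white housing 315 x 230 mm, flat top 83 mm above the bench, blue control panel along its front (robot) side, drive on top. Origin at bench level under the middle of the drive's orbit; own -x points out of the front; the housing reaches 200 mm from the origin to the front, 115 mm to the back and to each side.
- speed_dial (a joint): Speed dial on the panel, turning about a vertical axis: 0 rad = off, against its end stop; grows clockwise seen from above (4.7 = full speed). Starts at 0.6 to 1.3. Light friction (0.04 N m), stays where left. When off, its white pointer meets the longest white mark, which lies towards the robot and 0.5 rad (clockwise) to the left of the shaker's own -x.
- dial_grip (a point): Point on the dial's axis, 106 mm above the bench, at x = -155, y = +50 mm of the shaker, turning with the dial. Black dial: skirt 42 mm across, 6 mm high, with an upright grip bar 14 mm thick, 38 mm long (along this point's x), 26 mm tall (top 8 mm above this point); the pointer is the white line at the bar's -x end. The panel lies 23 mm below.
- drive: The shaker's drive: aluminium carrier 150 (own x) x 110 x 8 mm with four round steel posts, 18 mm across, 14 mm tall, at x = +-60, y = +-40 mm, each with a 6 mm threaded hole in its flat top, 125 mm above the bench. Origin: middle of the carrier's underside, post tops 22 mm above. Axes as the shaker's. Stopped within 10 mm of the orbit's middle in x and y; moves only if pushed with over 15 N.
- platform: Loose clamp platform flat on the bench, 0.55-0.9 kg: plate 210 x 210 x 4 mm, four 13 mm holes at x = +-60, y = +-40 mm; flanges 54 mm tall along the -x and +x edges; between them three clamp bars along own x at y = -80, 0, +80 mm, 14 mm wide, from 34 to 52 mm above the underside. Origin: middle of the underside, z up; centre of mass under the middle bar's middle. Fits either way round (half turn).
- thread0 (a point): Centre of the threaded hole in the post at (+60, +40) mm of the drive, on the post's flat top.
- thread1 (a point): Centre of the threaded hole in the post at (-60, +40) mm of the drive, on the post's flat top.
- thread2 (a point): Centre of the threaded hole in the post at (-60, -40) mm of the drive, on the post's flat top.
- thread3 (a point): Centre of the threaded hole in the post at (+60, -40) mm of the drive, on the post's flat top.
- hole0 (a point): Centre of the platform's mounting hole at (+60, +40) mm (own axes), at the plate's underside.
- hole1 (a point): Centre of the platform's mounting hole at (-60, +40) mm (own axes), at the plate's underside.
- hole2 (a point): Centre of the platform's mounting hole at (-60, -40) mm (own axes), at the plate's underside.
- hole3 (a point): Centre of the platform's mounting hole at (+60, -40) mm (own axes), at the plate's underside.
- screw_tray: Steel tray 85 x 110 x 18 mm with four thumb screws and washers; origin at the middle of its underside. Not to be moved.
- film_roll: Standing roll of dark sealing film, 104 mm across, 50 mm high; origin at the middle of its underside. Not part of the job.
- reagent_bottle: White bottle, 60 mm across, 140 mm tall; origin at the middle of its underside. Not part of the job.

How it is judged:
On the way, in this order (a step that is already met when the one before it is completed fails the run):
1. the speed dial is turned back to off while the platform still lies where it was on the bench (value of joint speed_dial below 0.1 rad and distance of platform from where it was at the start of the episode below 0.04 m), for 0.2 s.
2. the platform is lifted off the bench in the gripper (height (world z) of platform above 0.05 m and contact force between the fingers and platform above 2 N), for 0.2 s.
At the end, for the whole second after the job is handed in: Dial within 0.10 rad of off; the gripper holds the platform still, level within 0.05 rad and not touching the shaker, its underside 3 to 18 mm above the post tops at all four holes, each mounting hole within 3.5 mm horizontally of a threaded hole (either way round) (value of joint speed_dial below 0.1 rad and ((horizontal distance between hole0 and thread0 below 0.0035 m and horizontal distance between hole1 and thread1 below 0.0035 m and horizontal distance between hole2 and thread2 below 0.0035 m and horizontal distance between hole3 and thread3 below 0.0035 m) or (horizontal distance between hole0 and thread2 below 0.0035 m and horizontal distance between hole1 and thread3 below 0.0035 m and horizontal distance between hole2 and thread0 below 0.0035 m and horizontal distance between hole3 and thread1 below 0.0035 m)) and height (world z) of hole0 between 0.128 and 0.143 m and height (world z) of hole1 between 0.128 and 0.143 m and height (world z) of hole2 between 0.128 and 0.143 m and height (world z) of hole3 between 0.128 and 0.143 m and angle between platform's own z axis and vertical below 0.05 rad and contact force between platform and shaker below 0.1 N and contact force between the fingers and platform above 2 N and linear speed of platform below 0.015 m/s and angular speed of platform below 0.1 rad/s); the arm keeps its last pose, push and grip.
It fails at once if the screw tray is moved by more than 30 mm (distance of screw_tray from where it was at the start of the episode above 0.03 m).
It fails at once if the film roll is moved by more than 30 mm (distance of film_roll from where it was at the start of the episode above 0.03 m).
It fails at once if the reagent bottle is moved by more than 30 mm (distance of reagent_bottle from where it was at the start of the episode above 0.03 m).
It also fails if it takes over 59 s, if anything falls off the work surface, if the arm or the gripper's body presses on something with over 40 N, if the wrist force passes 120 N, or if a joint passes its speed limit or range.

### The arm

A 7-joint arm with a two-finger parallel gripper is mounted at the origin on the work surface. World frame = base frame: x ahead of the robot, y to its left, z up, the work surface at z = 0. Lengths are in m, angles in rad, forces in N, time in s.
With the tool pointing down it reaches from about 0.425 to 0.875 m from the base axis. Payload 9.9 kg.
Tool frame: the origin (TCP) lies between the finger pads; the fingertips stand 8 mm ahead of it and the grasp point (between the pads) lies 11 mm behind it; z points along the fingers, y is the line along which they close (so a half turn about z gives the same grasp; the last joint's range is limited). The gripper opens to 85 mm and grips with 20 to 120 N. Pads are 22 mm wide; open, the fingers measure 114 mm over their backs; the gripper's body (76 mm by 85 mm) begins 54 mm behind the grasp point. The pads swing forward as they close: fully open they stand 13 mm farther back than shut.
Start: joints at [-1.292, 0.576, 0.025, 1.437, -0.015, 1.129, -0.057], TCP at [0.24, 0.631, 0.239] pointing down, gripper open.
Joint ranges: [-2.76, 2.76], [-0.34, 2.15], [-1.52, 1.57], [0.19, 2.46], [-1.09, 4.23], [0.17, 1.99], [-2.82, 2.82]. Speed limits (rad/s): [2.22, 2.22, 3.01, 3.01, 3.14, 3.14, 3.14].

### API

Orientations are given as a 3x3 rotation matrix whose columns are the frame's x, y, z axes.
In Python, from cell import ctrl, cams, workorder gives the robot as it stands.
- The arm moves only by the tool apply_moves, never from a script. Its argument "motion" is a list that holds one entry, the list of rows, each a list of 7 numbers: the turn, a rotation vector about the world's x, y, z in units of pi rad (1.0 is pi rad), then the shift along the world's x, y, z in units of 40 mm (1.0 is 40 mm), then the closure, from 0 (fully open) to 1 (shut). A call has 1 to 5 rows; each row shifts and turns the commanded pose from where the row before left it; what a row does not reach is not made up. A row lasts 1/10 s, in which the tool goes at most 50 mm and 8.59 degrees, less where a joint would pass 70% of its speed; a pose out of reach is approached as far as the arm can. A call with a number of a shift or a turn outside -1 to 1 is refused whole. A call with a gripper value outside its range is refused whole. The fingers move at their own pace and stop on an object; the grip force is fixed at half the most. Time passes only in rows, so rows that do not move let the fingers close. It gives the time, the measured TCP pose, the force, the opening and the grip force at its end, in the units of the state.
- ctrl.state(): the state, without advancing time (a new reading comes with each control period).
- cams.snapshot(name): name is "scene" or "top"; returns a dict with "image" (400x640x3 uint8, red, green, blue), "depth" (400x640 float32, m along the optical axis (not along the pixel's ray), 0 where there is no reading), "vfov" (degrees; the focal length in pixels is half the picture's height over the tangent of half this angle, whatever the lens; pixels are square), "cx", "cy" (the principal point, pixels), "eye" and "orientation" of the camera in the world. Camera axes: x right, y up, looking along -z (the intrinsics and any distortion apply to the point x, -y, -z); pixel columns grow to the right and rows downward; lengths in m; the calibration is good to about 2 mm. A picture is of the moment at which its call begins.
- workorder.close_job(): hands the job in; it is judged then, once.
The state is a dict: "t": time; "q": joint angles; "qvel": joint speeds; "joint_efforts": joint torques, N m; "tcp_pos": TCP position; "eef_rot": TCP orientation; "wrist_force": force on the tool from outside, world axes, zero at the start; "wrist_torque": the same for the moment, N m; "grip_width": opening from 0.0 (shut) to 1.0 (fully open); "finger_force": force on a finger pad.
Only numpy, scipy, OpenCV 4.12 (cv2) and the standard library are available. Lean on these libraries where they do the work, as an engineer would, in place of code of your own. Each camera call takes 0.05 s, during which the arm holds its last target. There are 200 camera calls.

## Working session

There is one attempt and no reset: what is moved stays moved. The work goes in short steps, Python scripts to look and compute and a tool call to move; the robot and the scene stay as the last step left them, time stands still between calls to the robot, and variables do not carry over. Pictures are saved under pics/ and viewed, at most 10 in all, crops included, and the job is handed in when it is done.

Besides the shell and the picture viewer there is one more tool, called after "Call:" by a JSON object that holds its "method" and its "body". apply_moves: Moves the arm, as the interface text tells. Its arguments: {"type":"object","properties":{"motion":{"type":"array","items":{"type":"array","items":{"type":"array","items":{"type":"number","minimum":-1,"maximum":1}}}}},"required":["motion"]}

```bash
mkdir -p pics; ls; python3 - <<'E'
from cell import ctrl,cams
import cv2,numpy as np
s=ctrl.state();print({k:np.round(v,3).tolist() for k,v in s.items()})
for n in("scene","top"):
    d=cams.snapshot(n);np.savez(n+".npz",**d)
    cv2.imwrite(f"pics/{n}0.png",d["image"][...,::-1])
    print(n,[ (k,np.round(d[k],4).tolist()) for k in d if k not in("image","depth")])
E
```

```text
pics
{'t': 0.0, 'q': [-1.292, 0.577, 0.025, 1.438, -0.015, 1.129, -0.056], 'qvel': [-0.001, -0.0, -0.001, -0.001, 0.001, -0.001, 0.001], 'joint_efforts': [0.001, -76.577, 2.251, -28.596, 0.015, 0.013, -0.0], 'tcp_pos': [0.239, 0.631, 0.238], 'eef_rot': [[-0.935, 0.355, -0.001], [0.355, 0.935, -0.002], [-0.0, -0.002, -1.0]], 'wrist_force': [1.194, -0.073, 0.058], 'wrist_torque': [-0.011, -0.003, -0.017], 'finger_force': 0.0, 'grip_width': 1.0}
scene [('vfov', 42.8598), ('cx', 316.2197), ('cy', 203.2), ('eye', [1.0976, 0.9946, 1.5249]), ('orientation', [[-0.8725, -0.3799, 0.3072], [0.4885, -0.6801, 0.5466], [0.0013, 0.627, 0.779]])]
top [('vfov', 57.0813), ('cx', 318.8551), ('cy', 199.7085), ('eye', [0.2922, -0.0141, 1.3874]), ('orientation', [[0.0004, 0.9791, -0.2036], [-1.0, 0.0008, 0.0019], [0.002, 0.2036, 0.9791]])]
```

View pics/scene0.png

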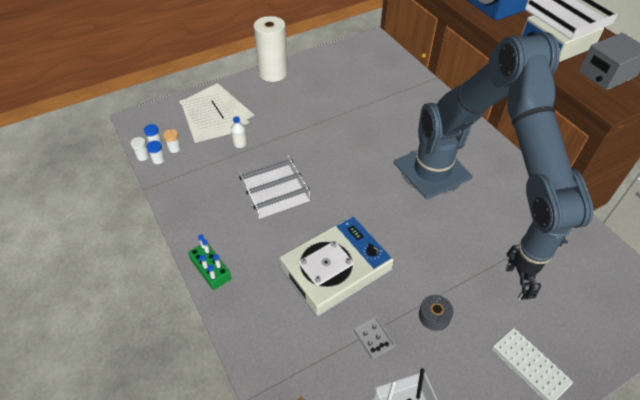

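View pics/top0.png

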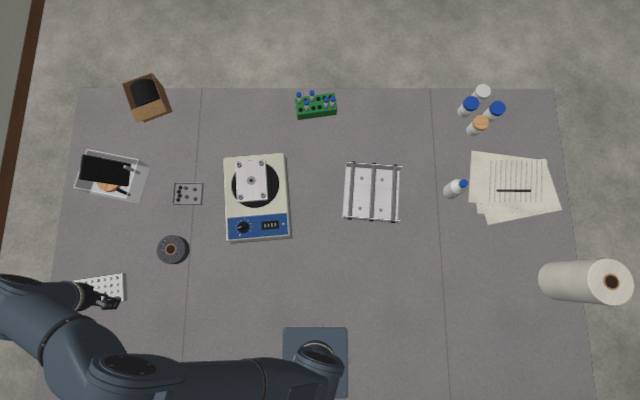

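The scene view shows the shaker around (335,262), the platform at (277,187), the film roll at (437,312) and the tray at (374,338). The top view has the shaker at (256,197), the dial at (243,227), the platform at (372,192), the tray at (187,194), the roll at (172,249) and the bottle at (455,187). Next I'll rectify both views to metric planes.

```bash
cat > h.py <<'E'
import numpy as np,cv2
def K(d):
    f=200/np.tan(np.radians(d["vfov"])/2)
    return np.array([[f,0,d["cx"]],[0,f,d["cy"]],[0,0,1.]])
def P(d):
    R=np.diag([1,-1,-1])@np.array(d["orientation"]).T
    return K(d)@np.c_[R,-R@np.array(d["eye"])]
def proj(d,X):
    u=np.c_[np.atleast_2d(X),np.ones(len(np.atleast_2d(X)))]@P(d).T
    return u[:,:2]/u[:,2:]
def rect(d,z,c,half,s):
    """ortho view at height z centred on c (x up, y left), s px per m"""
    n=int(2*half*s)
    A=np.array([[0,-1/s,c[0]+half],[-1/s,0,c[1]+half],[0,0,z],[0,0,1]]) # (col,row,1)->X
    return cv2.warpPerspective(np.asarray(d["image"]),P(d)@A,(n,n),flags=cv2.INTER_CUBIC|cv2.WARP_INVERSE_MAP)
def cloud(d):
    D=np.asarray(d["depth"]);v,u=np.mgrid[:400,:640]
    r=np.linalg.inv(K(d))@np.stack([u.ravel(),v.ravel(),np.ones(u.size)])
    X=(np.array(d["orientation"])@(np.diag([1,-1,-1])@(r*D.ravel()))).T+np.array(d["eye"])
    X[D.ravel()==0]=np.nan
    return X.reshape(400,640,3)
E
python3 - <<'E'
from h import *
T=dict(np.load("top.npz"));S=dict(np.load("scene.npz"))
def box(X,m):
    p=X[m][:,:2]
    r=cv2.minAreaRect(p.astype(np.float32)*1000);return len(p),np.round(r[0],1),np.round(r[1],1),round(r[2],1)
for n,d in(("top",T),("scene",S)):
    X=cloud(d);z=X[...,2];x=X[...,0];y=X[...,1]
    W=(x>.3)&(x<1)&(y>-.5)&(y<.6)
    c=X[200:202,300:302] if n=="top" else None
    print(n,"bench z",np.nanmedian(z[W&(z<.02)]))
    sh=W&(y>.0)&(y<.4)
    print("house",box(X,sh&(z>.075)&(z<.09)),"post",box(X,sh&(z>.118)&(z<.13)),"carrier",box(X,sh&(z>.105)&(z<.116)))
    pl=W&(y>-.4)&(y<-.05)
    print("plat",box(X,pl&(z>.02)&(z<.07)))
    for nm,m in(("all",W&(z>.01)),):
        k,l,st,ce=cv2.connectedComponentsWithStats(m.astype(np.uint8))
        for i in range(1,k):
            if st[i,4]>60: q=X[l==i];print(i,st[i],np.round(q.min(0),3),np.round(q.max(0),3))
E
```

```text
top bench z -0.0010863048347503623
house (3867, array([699.4, 196.1]), array([291.8, 590.5]), 81.0) post (89, array([584.3, 225.2]), array([229.2,  96.1]), 5.3) carrier (1182, array([736.1, 185. ]), array([159.5, 587.7]), 68.1)
plat (1078, array([ 745.6, -199.1]), array([535.8, 247.4]), 7.0)
1 [155  88  16  27 228] [0.89  0.564 0.01 ] [0.998 0.6   0.113]
2 [294  90  43  29 914] [ 0.908 -0.085  0.011] [1.    0.082 0.117]
3 [ 223  153   69   91 5545] [0.413 0.087 0.012] [0.745 0.341 0.13 ]
4 [ 342  161   60   62 1012] [ 0.486 -0.329  0.01 ] [ 0.723 -0.103  0.061]
9 [171 182  32  23  91] [0.561 0.432 0.01 ] [0.646 0.546 0.022]
12 [443 182  10  13  84] [ 0.596 -0.5    0.014] [ 0.634 -0.492  0.096]
36 [156 235  32  29 739] [0.338 0.469 0.01 ] [0.439 0.572 0.057]
scene bench z -0.0014557680330258282
house (3858, array([706.5, 202.1]), array([289. , 601.1]), 82.0) post (98, array([743.9, 187.6]), array([144.3, 564.4]), 68.5) carrier (1206, array([740.7, 192.7]), array([159.2, 587.2]), 67.3)
plat (1110, array([ 748.3, -194.7]), array([530.4, 244.6]), 6.4)
4 [234 128  13  20 156] [ 0.595 -0.5    0.011] [ 0.647 -0.482  0.104]
10 [ 239  156   71   61 1075] [ 0.493 -0.323  0.01 ] [ 0.725 -0.098  0.062]
46 [ 280  216  114  102 6489] [0.416 0.092 0.01 ] [0.752 0.35  0.132]
51 [ 191  235   41   54 1074] [ 0.913 -0.077  0.01 ] [1.    0.092 0.121]
63 [419 295  35  35 932] [0.341 0.473 0.01 ] [0.445 0.578 0.061]
66 [354 317  41  41 185] [0.563 0.437 0.01 ] [0.65  0.55  0.025]
```

```bash
python3 - <<'E'
from h import *
T=dict(np.load("top.npz"));S=dict(np.load("scene.npz"))
rows=[]
for d in (T,S):
    rows.append(np.hstack([cv2.resize(rect(d,.100,(.58,.21),.19,1000),(400,400))[:,:,::-1],cv2.resize(rect(d,.003,(.61,-.21),.14,1000),(400,400))[:,:,::-1]]))
im=np.vstack(rows);cv2.imwrite("pics/r.png",cv2.resize(im,(600,600),interpolation=cv2.INTER_AREA))
# a high-res pair
cv2.imwrite("pics/dial.png",np.hstack([rect(d,.112,(.45,.26),.05,6000)[:,:,::-1] if 0 else rect(d,.112,(.47,.25),.07,5600//2)[:,:,::-1] for d in (T,S)]))
E
```

```text
(no output)
```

View pics/r.png

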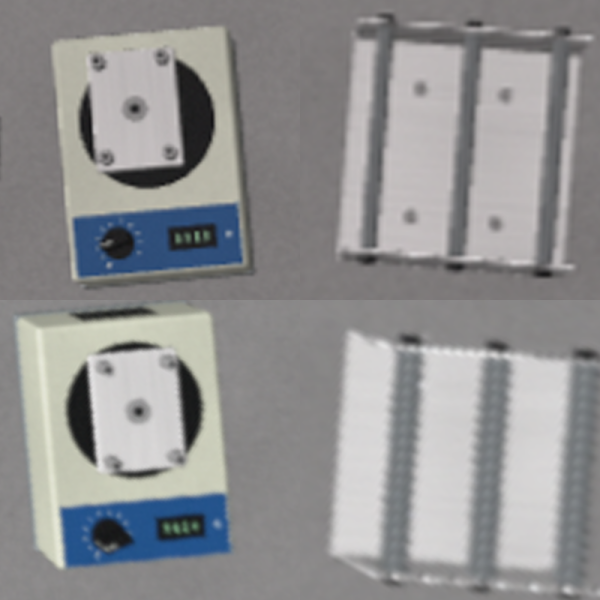

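View pics/dial.png

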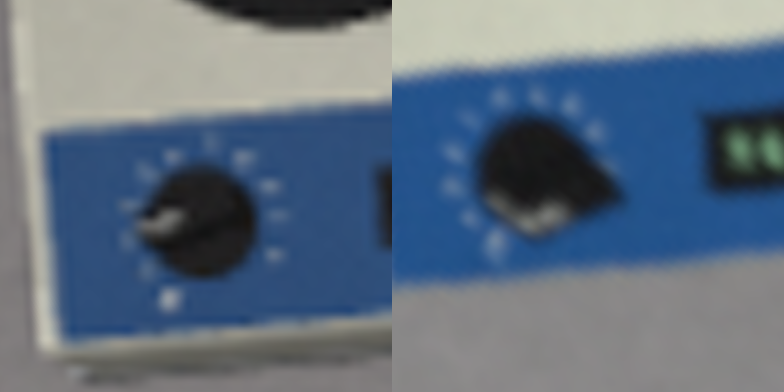

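Top-left panel of the rectified view shows the four posts at about (98,62), (162,60), (106,158) and (170,152). The top-right panel has the platform holes at (420,88), (506,94), (410,216) and (495,223). The dial crop puts the dial at (203,222), its pointer at (160,221) and the off mark at (170,298). I'll refine all of these numerically.

```bash
cat >> h.py <<'E'
def spots(d,z,pts,r,s=2000,it=4,sign=1):
    """refine dark spots (world xy at height z) by darkness centroid in radius r"""
    out=[]
    for p in np.atleast_2d(pts):
        p=np.array(p,float)
        for _ in range(it):
            h=r*1.6;g=cv2.cvtColor(rect(d,z,p,h,s),cv2.COLOR_RGB2GRAY).astype(float)
            n=g.shape[0];v,u=np.mgrid[:n,:n];X=h-v/s;Y=h-u/s;q=np.hypot(X,Y)
            w=np.clip(sign*(np.median(g[(q>r)])-g)-8,0,None)*(q<r)
            if w.sum()==0:break
            p=p+np.array([(w*X).sum(),(w*Y).sum()])/w.sum()
        out.append(p)
    return np.array(out)
M=np.array([[60,40],[-60,40],[-60,-40],[60,-40]])/1000
def fit(p):
    a=p-p.mean(0);yaw=np.arctan2((M[:,0]*a[:,1]-M[:,1]*a[:,0]).sum(),(M*a).sum())
    c,s=np.cos(yaw),np.sin(yaw);e=a-M@np.array([[c,s],[-s,c]])
    return np.r_[p.mean(0),yaw],np.abs(e).max()*1000
E
python3 - <<'E'
from h import *
T=dict(np.load("top.npz"));S=dict(np.load("scene.npz"))
k=.38/300
def A(u,v,c,half,o):return (c[0]+half-v*2*half/300,c[1]+half-(u-o)*2*half/300)
for z in (.1,):
  pass
posts=np.array([A(*q,(.58,.21),.19,0) for q in((98,62),(106,158),(170,152),(162,60))])
holes=np.array([A(*q,(.61,-.21),.14,300) for q in((420,88),(410,216),(495,223),(506,94))])
# z=.1 -> .125
e=T["eye"];ps=e[:2]+(posts-e[:2])*(e[2]-.125)/(e[2]-.1)
for r in(.008,.011):
    q=spots(T,.125,ps,r);print("posts",np.round(q,4).tolist(),fit(q))
    q2=spots(S,.125,q+[.005,.006],r);print("scene posts",np.round(q2,4).tolist(),fit(q2))
for r in(.010,.013):
    q=spots(T,.002,holes,r);print("holes",np.round(q,4).tolist(),fit(q))
for n,d in(("T",T),("S",S)):
    X=cloud(d)
    m=(np.hypot(X[...,0]-.464,X[...,1]-.252)<.035)&(X[...,2]>.097)&(X[...,2]<.125)
    p=X[m];w,V=np.linalg.eigh(np.cov(p[:,:2].T));print(n,len(p),p.mean(0).round(4),p[:,2].max(),np.sqrt(w),V[:,1])
    m=(np.hypot(X[...,0]-.464,X[...,1]-.252)<.035)&(X[...,2]>.109)&(X[...,2]<.125)
    p=X[m];w,V=np.linalg.eigh(np.cov(p[:,:2].T));print(n,len(p),p.mean(0).round(4),p[:,2].max(),np.sqrt(w),V[:,1])
E
```

```text
posts [[0.6834, 0.2704], [0.5641, 0.2592], [0.5709, 0.1807], [0.6877, 0.1904]] (array([0.62650349, 0.22518727, 0.0826022 ]), np.float64(1.8955512479072039))
scene posts [[0.6896, 0.2768], [0.5673, 0.2649], [0.5777, 0.1864], [0.6948, 0.1878]] (array([0.63235658, 0.22897684, 0.06728356]), np.float64(5.309536446001912))
posts [[0.6827, 0.2699], [0.5641, 0.2596], [0.5707, 0.1805], [0.689, 0.1909]] (array([0.62660668, 0.22521415, 0.08487302]), np.float64(0.8271714898388516))
scene posts [[0.6906, 0.2782], [0.5657, 0.2645], [0.5793, 0.1869], [0.6935, 0.1874]] (array([0.63228257, 0.22924088, 0.07188622]), np.float64(6.206146398674083))
holes [[0.6677, -0.1824], [0.548, -0.1728], [0.5416, -0.2521], [0.6616, -0.2613]] (array([ 0.6047372 , -0.2171525 , -0.07836757]), np.float64(0.4021011836885108))
holes [[0.6677, -0.1824], [0.548, -0.1728], [0.5416, -0.2521], [0.6617, -0.2613]] (array([ 0.60474452, -0.21715262, -0.07837875]), np.float64(0.40783267333826395))
T 53 [0.4634 0.2536 0.1108] 0.1180211454943012 [0.00498158 0.01134092] [-0.32685597  0.94507417]
T 39 [0.4642 0.2546 0.1129] 0.1180211454943012 [0.00379696 0.01124018] [-0.35601979  0.93447841]
S 63 [0.4685 0.26   0.1086] 0.11926697284588639 [0.00499633 0.01123472] [-0.36219129  0.93210379]
S 32 [0.4677 0.2608 0.1133] 0.11926697284588639 [0.00454411 0.01073919] [-0.34563579  0.93836875]
```

Call:
{"method": "apply_moves", "body": {"motion": [[[0, 0, -0.0179, 0.38, -0.62, -0.06, 0], [0, 0, -0.0179, 0.38, -0.62, -0.06, 0], [0, 0, -0.0179, 0.38, -0.62, -0.06, 0], [0, 0, -0.0179, 0.38, -0.62, -0.06, 0], [0, 0, -0.0179, 0.38, -0.62, -0.06, 0]]]}}

```text
t: 0.6
tcp_pos: [0.3159, 0.5058, 0.2269]
eef_rot: [[-0.798, 0.602, -0.0], [0.602, 0.798, -0.001], [-0.0, -0.001, -1.0]]
wrist_force: [-0.0, 0.5, -0.2]
grip_width: 1.0
finger_force: 0.0
```

Call:
{"method": "apply_moves", "body": {"motion": [[[0, 0, -0.0179, 0.38, -0.62, -0.06, 0], [0, 0, -0.0179, 0.38, -0.62, -0.06, 0], [0, 0, -0.0179, 0.38, -0.62, -0.06, 0], [0, 0, -0.0179, 0.38, -0.62, -0.06, 0], [0, 0, -0.0179, 0.38, -0.62, -0.06, 0]]]}}

```text
t: 1.1
tcp_pos: [0.3919, 0.3819, 0.215]
eef_rot: [[-0.6, 0.8, -0.0], [0.8, 0.6, -0.0], [-0.0, -0.001, -1.0]]
wrist_force: [0.3, 0.2, -0.1]
grip_width: 1.005
finger_force: 0.0
```

Call:
{"method": "apply_moves", "body": {"motion": [[[0, 0, -0.0179, 0.38, -0.62, -0.06, 0], [0, 0, -0.0179, 0.38, -0.62, -0.06, 0], [0, 0, -0.0179, 0.38, -0.62, -0.06, 0], [0, 0, -0.0179, 0.38, -0.62, -0.06, 0], [0, 0, -0.0179, 0.38, -0.62, -0.06, 0]]]}}

```text
t: 1.6
tcp_pos: [0.4679, 0.258, 0.203]
eef_rot: [[-0.354, 0.935, -0.0], [0.935, 0.354, -0.0], [-0.0, -0.0, -1.0]]
wrist_force: [0.3, 0.5, -0.7]
grip_width: 1.002
finger_force: 0.0
```

Call:
{"method": "apply_moves", "body": {"motion": [[[0, 0, 0, 0, 0, 0, 0], [0, 0, 0, 0, 0, 0, 0]]]}}

```text
t: 1.8
tcp_pos: [0.4676, 0.2587, 0.2031]
eef_rot: [[-0.356, 0.935, -0.001], [0.935, 0.356, -0.0], [-0.0, -0.001, -1.0]]
wrist_force: [-1.9, 0.0, -0.2]
grip_width: 1.003
finger_force: 0.0
```

Call:
{"method": "apply_moves", "body": {"motion": [[[0, 0, 0, 0, 0, -0.5, 0], [0, 0, 0, 0, 0, -0.5, 0], [0, 0, 0, 0, 0, -0.5, 0], [0, 0, 0, 0, 0, -0.5, 0], [0, 0, 0, 0, 0, -0.5, 0]]]}}

```text
t: 2.3
tcp_pos: [0.4667, 0.2606, 0.1024]
eef_rot: [[-0.359, 0.933, -0.0], [0.933, 0.359, 0.001], [0.001, -0.0, -1.0]]
wrist_force: [0.3, 0.9, 0.3]
grip_width: 1.002
finger_force: 0.0
```

Call:
{"method": "apply_moves", "body": {"motion": [[[0, 0, 0, 0, 0, 0, 0.4], [0, 0, 0, 0, 0, 0, 0.6], [0, 0, 0, 0, 0, 0, 1], [0, 0, 0, 0, 0, 0, 1], [0, 0, 0, 0, 0, 0, 1]]]}}

```text
t: 2.8
tcp_pos: [0.4649, 0.2583, 0.1037]
eef_rot: [[-0.357, 0.934, -0.005], [0.934, 0.357, -0.001], [0.0, -0.005, -1.0]]
wrist_force: [-7.4, -1.6, 34.0]
grip_width: 0.151
finger_force: 53.8
```

Call:
{"method": "apply_moves", "body": {"motion": [[[0, 0, 0, 0, 0, 0, 1], [0, 0, 0, 0, 0, 0, 1], [0, 0, 0, 0, 0, 0, 1]]]}}

```text
t: 3.1
tcp_pos: [0.465, 0.2584, 0.1039]
eef_rot: [[-0.357, 0.934, -0.004], [0.934, 0.357, -0.001], [0.001, -0.004, -1.0]]
wrist_force: [-9.7, -2.6, 12.5]
grip_width: 0.145
finger_force: 59.1
```

Call:
{"method": "apply_moves", "body": {"motion": [[[0, 0, 0, -0.05, 0, 0.03, 1], [0, 0, 0.03, 0, 0, 0, 1], [0, 0, 0.03, 0, 0, 0, 1], [0, 0, 0.03, 0, 0, 0, 1], [0, 0, 0.03, 0, 0, 0, 1]]]}}

```text
t: 3.6
tcp_pos: [0.4641, 0.2579, 0.1041]
eef_rot: [[-0.678, 0.735, -0.003], [0.735, 0.678, -0.002], [0.0, -0.003, -1.0]]
wrist_force: [-3.3, -3.7, -3.7]
grip_width: 0.147
finger_force: 61.6
```

Call:
{"method": "apply_moves", "body": {"motion": [[[0, 0, 0.03, 0, 0, 0, 1], [0, 0, 0.03, 0, 0, 0, 1], [0, 0, 0.03, 0, 0, 0, 1], [0, 0, 0, 0, 0, 0, 1]]]}}

```text
t: 4.0
tcp_pos: [0.4637, 0.2573, 0.104]
eef_rot: [[-0.856, 0.517, -0.004], [0.517, 0.856, -0.003], [0.002, -0.004, -1.0]]
wrist_force: [-5.4, -3.4, -1.7]
grip_width: 0.143
finger_force: 61.9
```

```bash
python3 -c "
from cell import ctrl
import numpy as np
s=ctrl.state();print({k:np.round(s[k],3).tolist() for k in ('q','wrist_torque','wrist_force')})"
```

```text
{'q': [-0.62, 0.534, 0.037, 1.976, -0.031, 0.637, 0.464], 'wrist_torque': [-0.8, 1.064, -0.017], 'wrist_force': [-5.375, -3.384, -1.671]}
```

Call:
{"method": "apply_moves", "body": {"motion": [[[0, 0, 0.02, 0, 0, 0, 1], [0, 0, 0.015, 0, 0, 0, 1], [0, 0, 0.01, 0, 0, 0, 1], [0, 0, 0, 0, 0, 0, 1]]]}}

```text
t: 4.4
tcp_pos: [0.4635, 0.2571, 0.1041]
eef_rot: [[-0.919, 0.394, -0.004], [0.394, 0.919, -0.003], [0.003, -0.005, -1.0]]
wrist_force: [-6.0, -4.7, -0.5]
grip_width: 0.146
finger_force: 62.0
```

```bash
cat > st.py <<'E'
from cell import ctrl
import numpy as np
s=ctrl.state();print({k:np.round(s[k],3).tolist() for k in ('q','wrist_torque','wrist_force','tcp_pos')},np.arctan2(s['eef_rot'][1][1],s['eef_rot'][0][1]))
E
python3 st.py
```

```text
{'q': [-0.592, 0.533, -0.004, 1.976, 0.004, 0.639, 0.567], 'wrist_torque': [-0.997, 1.189, -0.169], 'wrist_force': [-5.964, -4.662, -0.491], 'tcp_pos': [0.464, 0.257, 0.104]} 1.165555798738702
```

Call:
{"method": "apply_moves", "body": {"motion": [[[0, 0, 0.01, 0, 0, 0, 1], [0, 0, 0.01, 0, 0, 0, 1], [0, 0, 0, 0, 0, 0, 1]]]}}

```text
t: 4.7
tcp_pos: [0.4635, 0.2571, 0.1041]
eef_rot: [[-0.941, 0.339, -0.004], [0.339, 0.941, -0.003], [0.003, -0.004, -1.0]]
wrist_force: [-6.2, -3.8, -0.6]
grip_width: 0.146
finger_force: 75.2
```

```bash
python3 st.py
```

```text
{'q': [-0.58, 0.532, -0.022, 1.975, 0.018, 0.639, 0.612], 'wrist_torque': [-0.863, 1.439, -1.747], 'wrist_force': [-6.191, -3.839, -0.576], 'tcp_pos': [0.464, 0.257, 0.104]} 1.225196209385996
```

Call:
{"method": "apply_moves", "body": {"motion": [[[0, 0, -0.01, 0, 0, 0, 1], [0, 0, -0.003, 0, 0, 0, 1], [0, 0, 0, 0, 0, 0, 0], [0, 0, 0, 0, 0, 0, 0], [0, 0, 0, 0, 0, 0, 0]]]}}

```text
t: 5.2
tcp_pos: [0.4661, 0.2595, 0.1049]
eef_rot: [[-0.928, 0.374, 0.001], [0.374, 0.928, 0.001], [-0.001, 0.001, -1.0]]
wrist_force: [0.8, 0.3, -0.6]
grip_width: 0.652
finger_force: 0.0
```

Call:
{"method": "apply_moves", "body": {"motion": [[[0, 0, 0, 0, 0, 0, 0], [0, 0, 0, 0, 0, 0.5, 0], [0, 0, 0, 0, 0, 0.8, 0], [0, 0, 0, 0, 0, 0.8, 0], [0, 0, 0, 0, 0, 0.8, 0]]]}}

```text
t: 5.7
tcp_pos: [0.4655, 0.2591, 0.2219]
eef_rot: [[-0.928, 0.374, 0.0], [0.374, 0.928, 0.0], [-0.0, 0.0, -1.0]]
wrist_force: [0.8, 0.1, -0.6]
grip_width: 1.002
finger_force: 0.0
```

Call:
{"method": "apply_moves", "body": {"motion": [[[0, 0, 0.0065, 0.233, -0.793, -0.1, 0], [0, 0, 0.0065, 0.233, -0.793, -0.1, 0], [0, 0, 0.0065, 0.233, -0.793, -0.1, 0], [0, 0, 0.0065, 0.233, -0.793, -0.1, 0], [0, 0, 0.0065, 0.233, -0.793, -0.1, 0]]]}}

```text
t: 6.2
tcp_pos: [0.5126, 0.0993, 0.2006]
eef_rot: [[-0.961, 0.276, 0.001], [0.276, 0.961, 0.0], [-0.001, 0.0, -1.0]]
wrist_force: [0.8, 0.8, 0.0]
grip_width: 1.0
finger_force: 0.0
```

Call:
{"method": "apply_moves", "body": {"motion": [[[0, 0, 0.0065, 0.233, -0.793, -0.1, 0], [0, 0, 0.0065, 0.233, -0.793, -0.1, 0], [0, 0, 0.0065, 0.233, -0.793, -0.1, 0], [0, 0, 0.0065, 0.233, -0.793, -0.1, 0], [0, 0, 0.0065, 0.233, -0.793, -0.1, 0]]]}}

```text
t: 6.7
tcp_pos: [0.5592, -0.0594, 0.1805]
eef_rot: [[-0.984, 0.177, 0.001], [0.177, 0.984, 0.0], [-0.001, 0.0, -1.0]]
wrist_force: [0.3, 0.3, -0.4]
grip_width: 0.999
finger_force: 0.0
```

Call:
{"method": "apply_moves", "body": {"motion": [[[0, 0, 0.0065, 0.233, -0.793, -0.1, 0], [0, 0, 0.0065, 0.233, -0.793, -0.1, 0], [0, 0, 0.0065, 0.233, -0.793, -0.1, 0], [0, 0, 0.0065, 0.233, -0.793, -0.1, 0], [0, 0, 0.0065, 0.233, -0.793, -0.1, 0]]]}}

```text
t: 7.2
tcp_pos: [0.6058, -0.2181, 0.1604]
eef_rot: [[-0.997, 0.076, 0.0], [0.076, 0.997, -0.0], [-0.0, -0.0, -1.0]]
wrist_force: [0.0, 1.0, -0.1]
grip_width: 0.997
finger_force: 0.0
```

Call:
{"method": "apply_moves", "body": {"motion": [[[0, 0, 0, 0, 0, 0, 0], [0, 0, 0, 0, 0, 0, 0]]]}}

```text
t: 7.4
tcp_pos: [0.6052, -0.2174, 0.1601]
eef_rot: [[-0.997, 0.079, -0.0], [0.079, 0.997, 0.0], [0.0, 0.0, -1.0]]
wrist_force: [-0.5, 0.8, -0.4]
grip_width: 1.002
finger_force: 0.0
```

```bash
python3 st.py; python3 - <<'E'
from h import *
from cell import cams
for n in("scene","top"):
    d=cams.snapshot(n);np.savez(n+"1.npz",**d)
T=dict(np.load("top1.npz"));S=dict(np.load("scene1.npz"))
e=T["eye"]
im=[rect(T,.112,(.47,.25),.07,2800)[:,:,::-1],cv2.resize(S["image"][120:220,210:330,::-1],(392,392))]
cv2.imwrite("pics/a1.png",np.hstack(im))
q=spots(T,.125,[[0.6827, 0.2699], [0.5641, 0.2596], [0.5707, 0.1805], [0.689, 0.1909]],.011);print(fit(q),q.round(4).tolist())
X=cloud(T);m=(np.hypot(X[...,0]-.464,X[...,1]-.254)<.035)&(X[...,2]>.105)&(X[...,2]<.125)
p=X[m];w,V=np.linalg.eigh(np.cov(p[:,:2].T));print(p.mean(0).round(4),V[:,1],np.arctan2(V[1,1],V[0,1])%np.pi)
E
```

```text
{'q': [0.291, 0.599, -0.031, 1.626, 0.022, 0.917, 1.744], 'wrist_torque': [0.084, 0.029, -0.016], 'wrist_force': [-0.536, 0.771, -0.429], 'tcp_pos': [0.605, -0.217, 0.16]} 1.492181481725275
(array([0.62661532, 0.22520252, 0.08495893]), np.float64(0.8101125902646444)) [[0.6827, 0.2698], [0.5641, 0.2596], [0.5707, 0.1805], [0.689, 0.1909]]
[0.4634 0.2537 0.1121] [-0.92467479  0.38075783] 2.7509769320132915
```

View pics/a1.png

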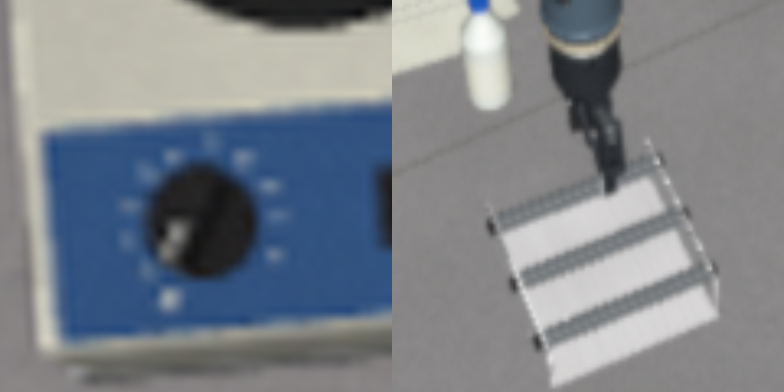

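The left crop shows the pointer at (175,242) in line with the longest mark at (170,298), so the dial is off. The right crop shows the gripper over the platform. I'll descend onto the middle bar.

Call:
{"method": "apply_moves", "body": {"motion": [[[0, 0, 0, 0, 0, -0.8, 0], [0, 0, 0, 0, 0, -0.8, 0], [0, 0, 0, 0, 0, -0.6, 0], [0, 0, 0, 0, 0, -0.5, 0], [0, 0, 0, 0, 0, -0.45, 0]]]}}

```text
t: 8.0
tcp_pos: [0.6054, -0.2149, 0.0338]
eef_rot: [[-0.997, 0.075, -0.0], [0.075, 0.997, 0.001], [0.0, 0.001, -1.0]]
wrist_force: [-0.1, -1.1, 1.0]
grip_width: 1.003
finger_force: 0.0
```

Call:
{"method": "apply_moves", "body": {"motion": [[[0, 0, 0, 0, 0, 0, 0.4], [0, 0, 0, 0, 0, 0, 0.6], [0, 0, 0, 0, 0, 0, 1], [0, 0, 0, 0, 0, 0, 1], [0, 0, 0, 0, 0, 0, 1]]]}}

```text
t: 8.5
tcp_pos: [0.606, -0.2165, 0.0356]
eef_rot: [[-0.997, 0.077, 0.002], [0.077, 0.997, -0.0], [-0.002, 0.0, -1.0]]
wrist_force: [-8.5, 0.8, 29.9]
grip_width: 0.152
finger_force: 60.3
```

Call:
{"method": "apply_moves", "body": {"motion": [[[0, 0, 0, 0, 0, 0, 1], [0, 0, 0, 0, 0, 0, 1], [0, 0, 0, 0, 0, 0, 1]]]}}

```text
t: 8.8
tcp_pos: [0.606, -0.2166, 0.0357]
eef_rot: [[-0.997, 0.077, 0.002], [0.077, 0.997, -0.0], [-0.002, 0.0, -1.0]]
wrist_force: [-0.9, 1.5, 7.2]
grip_width: 0.148
finger_force: 60.5
```

```bash
python3 st.py
```

```text
{'q': [0.289, 0.748, -0.031, 1.727, 0.034, 0.665, 1.734], 'wrist_torque': [0.302, 0.22, -0.015], 'wrist_force': [-0.861, 1.486, 7.237], 'tcp_pos': [0.606, -0.217, 0.036]} 1.4939167644874938
```

Call:
{"method": "apply_moves", "body": {"motion": [[[0, 0, 0, 0, 0, 0.2, 1], [0, 0, 0, 0, 0, 0.4, 1], [0, 0, 0, 0, 0, 0.6, 1], [0, 0, 0, 0, 0, 0.7, 1], [0, 0, 0, 0, 0, 0.7, 1]]]}}

```text
t: 9.3
tcp_pos: [0.6044, -0.2166, 0.1391]
eef_rot: [[-0.997, 0.077, -0.002], [0.077, 0.997, 0.0], [0.002, 0.0, -1.0]]
wrist_force: [0.4, -0.6, -6.6]
grip_width: 0.151
finger_force: 58.7
```

Call:
{"method": "apply_moves", "body": {"motion": [[[0, 0, 0, 0, 0, 0.7, 1], [0, 0, 0, 0, 0, 0.6, 1], [0, 0, 0, 0, 0, 0.4, 1], [0, 0, 0, 0, 0, 0.3, 1], [0, 0, 0, 0, 0, 0, 1]]]}}

```text
t: 9.8
tcp_pos: [0.6057, -0.217, 0.2199]
eef_rot: [[-0.997, 0.077, 0.002], [0.077, 0.997, -0.001], [-0.002, -0.0, -1.0]]
wrist_force: [0.8, -0.1, -6.1]
grip_width: 0.151
finger_force: 58.9
```

```bash
python3 st.py
```

```text
{'q': [0.289, 0.541, -0.029, 1.555, 0.018, 1.043, 1.749], 'wrist_torque': [-0.027, -0.078, 0.013], 'wrist_force': [0.813, -0.144, -6.051], 'tcp_pos': [0.606, -0.217, 0.22]} 1.4936344506472898
```

Lifted at 6 N, about 0.62 kg, with near-zero moments. Next I'll carry it over the drive.

Call:
{"method": "apply_moves", "body": {"motion": [[[0, 0, 0.0026, 0.027, 0.2, 0, 1], [0, 0, 0.0026, 0.027, 0.4, 0, 1], [0, 0, 0.0026, 0.027, 0.6, 0, 1], [0, 0, 0.0026, 0.027, 0.65, 0, 1], [0, 0, 0.0026, 0.027, 0.65, 0, 1]]]}}

```text
t: 10.3
tcp_pos: [0.6102, -0.1138, 0.2173]
eef_rot: [[-0.999, 0.034, -0.002], [0.034, 0.999, 0.001], [0.002, 0.001, -1.0]]
wrist_force: [1.4, -0.3, -6.1]
grip_width: 0.155
finger_force: 58.8
```

Call:
{"method": "apply_moves", "body": {"motion": [[[0, 0, 0.0026, 0.027, 0.65, 0, 1], [0, 0, 0.0026, 0.027, 0.65, 0, 1], [0, 0, 0.0026, 0.027, 0.65, 0, 1], [0, 0, 0.0026, 0.027, 0.65, 0, 1], [0, 0, 0.0026, 0.027, 0.65, 0, 1]]]}}

```text
t: 10.8
tcp_pos: [0.6152, 0.0163, 0.2174]
eef_rot: [[-1.0, -0.007, -0.002], [-0.007, 1.0, 0.001], [0.002, 0.001, -1.0]]
wrist_force: [0.0, -0.1, -5.6]
grip_width: 0.153
finger_force: 58.8
```

Call:
{"method": "apply_moves", "body": {"motion": [[[0, 0, 0.0026, 0.027, 0.65, 0, 1], [0, 0, 0.0026, 0.027, 0.65, 0, 1], [0, 0, 0.0026, 0.027, 0.65, 0, 1], [0, 0, 0.0026, 0.027, 0.65, 0, 1], [0, 0, 0.0026, 0.027, 0.65, 0, 1]]]}}

```text
t: 11.3
tcp_pos: [0.6202, 0.1461, 0.2173]
eef_rot: [[-0.999, -0.048, -0.002], [-0.048, 0.999, 0.0], [0.002, 0.0, -1.0]]
wrist_force: [0.2, 0.7, -6.8]
grip_width: 0.151
finger_force: 58.8
```

Call:
{"method": "apply_moves", "body": {"motion": [[[0, 0, 0.0026, 0.027, 0.65, 0, 1], [0, 0, 0.0026, 0.027, 0.6, 0, 1], [0, 0, 0.0026, 0.027, 0.45, 0, 1], [0, 0, 0.0026, 0.027, 0.31, 0, 1], [0, 0, 0.0025, 0.027, 0.1, 0, 1]]]}}

```text
t: 11.8
tcp_pos: [0.6263, 0.2297, 0.2179]
eef_rot: [[-0.996, -0.089, -0.001], [-0.089, 0.996, 0.0], [0.001, 0.0, -1.0]]
wrist_force: [-0.1, 0.2, -6.9]
grip_width: 0.152
finger_force: 58.8
```

```bash
python3 st.py; python3 - <<'E'
from h import *
from cell import cams
for n in("scene","top"):
    d=cams.snapshot(n);np.savez(n+"2.npz",**d)
T=dict(np.load("top2.npz"));S=dict(np.load("scene2.npz"))
cv2.imwrite("pics/a2.png",np.hstack([cv2.resize(rect(d,.184,(.627,.225),.14,1400)[:,:,::-1],(392,392)) for d in(T,S)]))
E
```

```text
{'q': [-0.363, 0.58, -0.099, 1.486, 0.061, 1.079, 1.185], 'wrist_torque': [0.022, -0.041, -0.038], 'wrist_force': [-0.062, 0.249, -6.929], 'tcp_pos': [0.626, 0.23, 0.218]} 1.6597743285068516
```

View pics/a2.png

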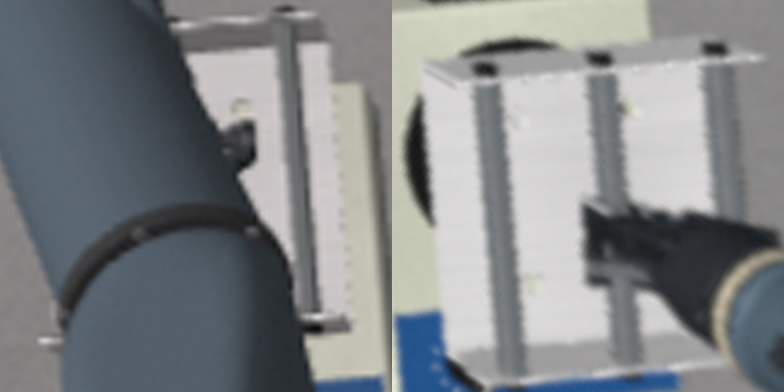

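Top view: the arm covers most of the platform, with one hole visible at (240,105). Scene view: holes at (520,118), (630,110) and (533,283). I'll lower it partway and measure the posts and holes in the same camera.

Call:
{"method": "apply_moves", "body": {"motion": [[[0, 0, 0, 0, 0, -0.3, 1], [0, 0, 0, 0, 0, -0.3, 1], [0, 0, 0, 0, 0, -0.2, 1], [0, 0, 0, 0, 0, -0.1, 1], [0, 0, 0, 0, 0, 0, 1]]]}}

```text
t: 12.4
tcp_pos: [0.6266, 0.2272, 0.1814]
eef_rot: [[-0.996, -0.086, -0.002], [-0.086, 0.996, -0.001], [0.002, -0.001, -1.0]]
wrist_force: [0.9, -0.1, -6.6]
grip_width: 0.153
finger_force: 58.8
```

```bash
python3 st.py; cat > m.py <<'E'
from h import *
from cell import cams,ctrl
import sys
for n in("scene","top"):
    d=cams.snapshot(n);np.savez(n+"3.npz",**d)
L=lambda f:dict(np.load(f+".npz"))
# posts in both cameras, from the clear pictures
from scipy.optimize import minimize
def R(a):c,s=np.cos(a),np.sin(a);return np.array([[c,-s],[s,c]])
def patches(d,z,p,h=.014,s=2000):
    c=np.array(p[:2]);return [cv2.cvtColor(rect(d,z,c+R(p[2])@m,h,s),cv2.COLOR_RGB2GRAY).astype(float) for m in M]
v,u=np.mgrid[:56,:56];q=np.hypot(u-28,v-28)/2
def score(p,ds):
    t=0
    for d in ds:
        for g in patches(d,.125,p): t+=g[q<2.5].mean()-g[(q>4)&(q<7.5)].mean()
    return t
if __name__=="__main__":
    vis=[]
    for nm,ds,p0 in(("top",[L("top"),L("top1")],(.6266,.2252,.085)),("scene",[L("scene"),L("scene1")],(.6320,.2300,.085))):
        best=min(((score((p0[0]+a,p0[1]+b,p0[2]),ds),a,b) for a in np.arange(-8,9)*1e-3 for b in np.arange(-8,9)*1e-3))
        p=np.array(p0)+[best[1],best[2],0]
        r=minimize(score,p,args=(ds,),method="Nelder-Mead",options=dict(initial_simplex=p+np.array([[0,0,0],[.001,0,0],[0,.001,0],[0,0,.01]])))
        print(nm,best,r.x.round(4),round(r.fun,1))
        vis.append(np.hstack([cv2.resize(g,(196,196)) for g in patches(ds[0],.125,r.x)]))
        h=L(nm+"3");tp=np.array(ctrl.state()["tcp_pos"])
        vis.append(np.hstack([cv2.resize(g,(196,196)) for g in patches(h,.1463,(r.x[0],r.x[1],.088))]))
    V=np.vstack(vis[:2]+vis[2:]);V=cv2.resize(V,(600,600))
    for j in range(4):
        for i in range(4): cv2.drawMarker(V,(75+150*i,75+150*j),0,cv2.MARKER_CROSS,10,1)
    cv2.imwrite("pics/a3.png",V)
E
python3 m.py
```

```text
{'q': [-0.361, 0.612, -0.098, 1.532, 0.067, 1.003, 1.18], 'wrist_torque': [-0.023, -0.01, -0.003], 'wrist_force': [0.888, -0.062, -6.628], 'tcp_pos': [0.627, 0.227, 0.181]} 1.6565757485571884
top (np.float64(-394.04420289855074), np.float64(0.004), np.float64(0.003)) [0.6303 0.228  0.0953] -411.1
scene (np.float64(-350.4484637681159), np.float64(0.001), np.float64(0.001)) [0.6327 0.231  0.0898] -356.2[ WARN:0@5.321] global loadsave.cpp:1063 imwrite_ Unsupported depth image for selected encoder is fallbacked to CV_8U.
```

View pics/a3.png

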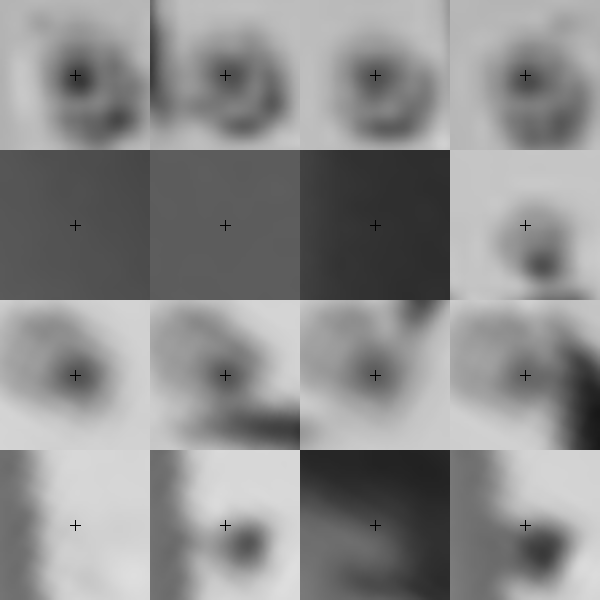

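The crosses mark the threads. Rows 1 and 3 show they sit on the dark threaded holes in both cameras. Rows 2 and 4 show the visible platform holes sitting down and to the right, at (538,242), (245,545) and (543,550), so the platform is about 3.7 mm too far toward −x and 2.8 mm toward −y. I'll correct, lower and re-measure.

Call:
{"method": "apply_moves", "body": {"motion": [[[0, 0, 0.001, 0.046, 0.035, -0.07, 1], [0, 0, 0.001, 0.046, 0.035, -0.07, 1], [0, 0, 0, 0, 0, -0.05, 1], [0, 0, 0, 0, 0, 0, 1], [0, 0, 0, 0, 0, 0, 1]]]}}

```text
t: 13.0
tcp_pos: [0.6306, 0.2304, 0.1748]
eef_rot: [[-0.996, -0.092, -0.0], [-0.092, 0.996, -0.0], [0.0, -0.0, -1.0]]
wrist_force: [0.5, -0.3, -7.2]
grip_width: 0.159
finger_force: 58.8
```

```bash
python3 st.py; cat > m2.py <<'E'
from m import *
zu=ctrl.state()["tcp_pos"][2]-.0357;print("underside",zu)
s=3000;vis=[]
for nm,p,idx in(("top",(.6303,.2280,.0925),[3]),("scene",(.6327,.2310,.0925),[1,3,0,2])):
    d=L(nm+"3")
    for i in idx:
        c=np.array(p[:2])+R(p[2])@M[i];g=cv2.cvtColor(rect(d,zu+.002,c,.014,s),cv2.COLOR_RGB2GRAY).astype(float)
        n=g.shape[0];v,u=np.mgrid[:n,:n];X=.014-v/s;Y=.014-u/s
        hi,lo=np.percentile(g,90),g[np.hypot(X,Y)<.005].min()
        m=(g<(hi+lo)/2).astype(np.uint8);k,l,st,ce=cv2.connectedComponentsWithStats(m)
        b=l[n//2-3:n//2+4,n//2-3:n//2+4].max()
        w=np.clip(hi-10-g,0,None)*(np.hypot(X,Y)<.0085)
        print(nm,i,"hi,lo",hi.round(),lo,"blob mm",(X[l==b].mean()*1e3).round(2),(Y[l==b].mean()*1e3).round(2),"area mm2",(l==b).sum()/9,"cent",((w*X).sum()/w.sum()*1e3).round(2),((w*Y).sum()/w.sum()*1e3).round(2))
        V=cv2.resize(g,(300,300)).astype(np.uint8);cv2.circle(V,(150,150),int(6.5*300/28),0,1);vis.append(V)
V=np.vstack([np.hstack(vis[:2]),np.hstack(vis[2:4])]);cv2.imwrite("pics/a%s.png"%sys.argv[1],V)
E
python3 m2.py 4
```

```text
{'q': [-0.362, 0.624, -0.099, 1.527, 0.069, 0.994, 1.183], 'wrist_torque': [-0.021, 0.016, 0.008], 'wrist_force': [0.486, -0.306, -7.161], 'tcp_pos': [0.631, 0.23, 0.175]} 1.663173674850493
underside 0.1393004452064923
top 3 hi,lo 198.0 118.0 blob mm -6.81 -1.54 area mm2 159.22222222222223 cent -1.39 -0.53
scene 1 hi,lo 217.0 100.0 blob mm -2.32 1.98 area mm2 58.333333333333336 cent -2.0 1.93
scene 3 hi,lo 213.0 82.0 blob mm -0.78 7.4 area mm2 272.8888888888889 cent -0.14 1.16
scene 0 hi,lo 216.0 169.0 blob mm -0.42 9.04 area mm2 226.66666666666666 cent 0.34 3.79
scene 2 hi,lo 110.0 50.0 blob mm 2.81 -3.08 area mm2 525.7777777777778 cent 0.33 -1.93
```

View pics/a4.png

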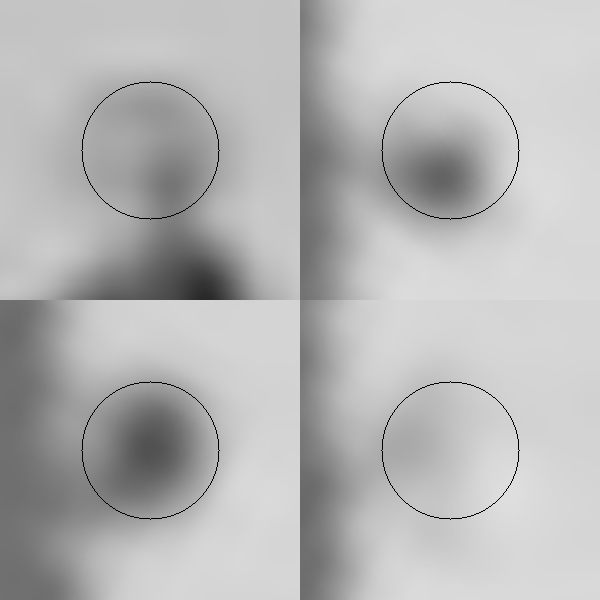

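Circles mark the mounting holes predicted directly above the threads (top-3, scene-1, scene-3, scene-0). The top-3 outline and the scene-3 blob at (153,448) are centred in them. The scene-1 blob at (440,175) lies inside its circle but is shifted by partial shading. I'll lower 3 mm, then check level, height and bar positions from the depth data.

Call:
{"method": "apply_moves", "body": {"motion": [[[0, 0, 0, 0, -0.01, -0.04, 1], [0, 0, 0, 0, 0, -0.04, 1], [0, 0, 0, 0, 0, 0, 1], [0, 0, 0, 0, 0, 0, 1], [0, 0, 0, 0, 0, 0, 1]]]}}

```text
t: 13.6
tcp_pos: [0.6307, 0.2301, 0.1718]
eef_rot: [[-0.996, -0.092, 0.0], [-0.092, 0.996, 0.0], [-0.0, 0.0, -1.0]]
wrist_force: [-0.4, -0.4, -6.0]
grip_width: 0.147
finger_force: 58.8
```

```bash
python3 st.py; cat > m3.py <<'E'
from m import *
from scipy.optimize import minimize
# scene camera: platform pose from depth vs. posts as seen by the same camera
for nm,f,c in(("now","scene3",(.6327,.2310,.0925)),("bench","scene1",(.6100,-.2130,-.078))):
    d=L(f);X=cloud(d).reshape(-1,3);X=X[np.isfinite(X).all(1)]
    l=np.c_[(X[:,:2]-c[:2])@R(c[2]),X[:,2]]
    a=l[(abs(l[:,0])<.095)&(abs(l[:,1])<.10)]
    z0=.136 if nm=="now" else 0
    b=a[(a[:,2]>z0+.046)&(a[:,2]<z0+.058)&~((abs(a[:,0])<.05)&(abs(a[:,1])<.05))]
    p=a[(a[:,2]>z0-.003)&(a[:,2]<z0+.012)]
    for t,q in(("bars",b),("plate",p)):
        A=np.c_[q[:,:2],np.ones(len(q))]
        for _ in range(4):
            k=np.linalg.lstsq(A,q[:,2],rcond=None)[0];r=q[:,2]-A@k;w=abs(r)<2*r.std()+1e-4;A,q=A[w],q[w]
        print(nm,t,len(q),"slope",k[:2].round(4),"z",k[2].round(4))
    g=b[abs(b[:,1])<.1]
    f2=lambda v:np.minimum(((np.abs(g[:,1]-v[0]-v[1]*g[:,0])[:,None]*0+np.abs((g[:,1]-v[0]-v[1]*g[:,0])[:,None]-[-.08,0,.08])).min(1))**2,1e-4).mean()
    r=minimize(f2,[0,0],method="Nelder-Mead",options=dict(initial_simplex=[[0,0],[.003,0],[0,.02]]));print(" bar y offset mm",r.x[0]*1e3,"yaw",r.x[1])
E
python3 m3.py; python3 m2.py 5
```

```text
{'q': [-0.362, 0.627, -0.099, 1.531, 0.07, 0.987, 1.183], 'wrist_torque': [0.01, 0.037, -0.009], 'wrist_force': [-0.381, -0.37, -6.004], 'tcp_pos': [0.631, 0.23, 0.172]} 1.663152063438244
now bars 435 slope [-0.0045  0.0031] z 0.1862
now plate 1589 slope [-0.0009  0.0025] z 0.1382
 bar y offset mm 2.609869783977046 yaw -0.0027088787942193444
bench bars 271 slope [0.0071 0.0015] z 0.0501
bench plate 1091 slope [-0.0011  0.0016] z 0.0022
 bar y offset mm 3.2028944883495574 yaw -0.0019508568011224279
underside 0.13602440037375466
top 3 hi,lo 198.0 107.0 blob mm -6.92 -1.46 area mm2 171.0 cent -1.53 -0.19
scene 1 hi,lo 217.0 114.0 blob mm -2.88 0.96 area mm2 54.333333333333336 cent -2.21 1.34
scene 3 hi,lo 213.0 94.0 blob mm -0.49 7.76 area mm2 259.55555555555554 cent 0.06 0.94
scene 0 hi,lo 216.0 159.0 blob mm -0.29 8.88 area mm2 221.33333333333334 cent 0.85 3.09
scene 2 hi,lo 108.0 51.0 blob mm 2.8 -3.05 area mm2 513.6666666666666 cent 0.46 -2.17
```

Call:
{"method": "apply_moves", "body": {"motion": [[[0, 0, 0.0005, 0.005, -0.018, 0, 1], [0, 0, 0, 0, 0, 0, 1], [0, 0, 0, 0, 0, 0, 1], [0, 0, 0, 0, 0, 0, 1], [0, 0, 0, 0, 0, 0, 1]]]}}

```text
t: 14.3
tcp_pos: [0.6308, 0.2294, 0.1717]
eef_rot: [[-0.996, -0.094, 0.0], [-0.094, 0.996, 0.0], [-0.0, 0.0, -1.0]]
wrist_force: [0.4, -0.3, -6.7]
grip_width: 0.149
finger_force: 58.8
```

```bash
python3 st.py; python3 - <<'E'
from m import *
# flange x-extent in each camera: bar/flange-top points along own x
for nm,c in(("top",(.6303,.2280,.0925)),("scene",(.6327,.2310,.0925))):
    d=dict(cams.snapshot(nm));X=cloud(d).reshape(-1,3);X=X[np.isfinite(X).all(1)]
    l=np.c_[(X[:,:2]-c[:2])@R(c[2]),X[:,2]]
    for s in(1,-1):
        q=l[(abs(l[:,0]*s-.105)<.02)&(abs(l[:,1])<.095)&(l[:,2]>.150)&(l[:,2]<.194)]
        h=np.histogram(q[:,0]*1e3,bins=np.arange(-16,17,2)+105*s)[0]
        print(nm,s,len(q),"x med",np.median(q[:,0]).round(4),h.tolist())
E
```

```text
{'q': [-0.36, 0.627, -0.099, 1.531, 0.07, 0.987, 1.185], 'wrist_torque': [-0.014, -0.049, -0.017], 'wrist_force': [0.395, -0.264, -6.651], 'tcp_pos': [0.631, 0.229, 0.172]} 1.6648140583320123
top 1 132 x med 0.1021 [2, 0, 5, 3, 1, 14, 67, 26, 0, 1, 5, 0, 0, 0, 0, 0]
top -1 50 x med -0.104 [0, 0, 0, 1, 3, 5, 2, 8, 8, 1, 4, 3, 1, 4, 1, 4]
scene 1 331 x med 0.1039 [11, 9, 13, 12, 10, 5, 36, 131, 43, 13, 17, 8, 0, 0, 0, 0]
scene -1 278 x med -0.1025 [0, 0, 0, 1, 3, 5, 3, 25, 79, 92, 24, 7, 5, 9, 5, 8]
```

Flange positions give an x offset of about 0 ± 1 mm in both cameras, and the hold is steady, level and free of contact. I'm handing it in.

```bash
python3 -c "
from cell import workorder
print(workorder.close_job())"
```

```text
the job is handed in; nothing more can be done
None
```

I turned the dial back to its off stop, and the arm is holding the platform level and still about 11 mm above the posts; by camera its holes line up with the threads to about 1–2 mm, and the job is handed in with no verdict returned.

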